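# Clip the lid onto the paint box and keep it pressed

### The job

Close the grey paint box so the paint does not dry out: take the loose blue lid by its white handle, hold it over the box above the two orange clips and push it against the far stops and the left stops so that two of its edges are registered, then press it straight down until both clips snap over it and the resistance suddenly drops. Keep pressing so that the rubber seal below stays squeezed by about 2 mm, and finish like that, still pressing: do not let go. Leave the other things on the table where they are.

Things in the scene. Friction and masses are not known exactly. Their poses are not given: they have to be found in the camera images.
- lid_mid (a point): Centre of the loose lid, 18 mm above its underside; z up. Blue plate 110 (x) x 84 (y) x 8 mm, lying flat left or right of the box; on it a white bar handle 60 mm long along x, 14 mm wide along y, from 8 to 36 mm above the underside: pinch it across its width. 80 to 170 g. The same after half a turn.
- paintbox: Grey open box fixed to the table, paint wells inside, walls 38 mm high. Origin on the table right below the centre of a registered lid: a lid touching both stops has x = y = 0 in this frame, its x along the box's x (or half a turn from it). x points to the far stops, y to the left stops. Inner faces of the near and right walls: x = -59, y = -46 mm, so a lid 3 mm off the stops still enters.
- far_stop (a point): Middle of the far stops' face, 55 mm along the box's x, 56 mm up: two black slippery posts 26 mm wide, 66 mm high, one at each side of this point (y = -28 and +28 mm). The lid's far edge is pushed against them while its underside is 47 to 60 mm above the table.
- left_stop (a point): Middle of the left stops' face, 42 mm along the box's y, 56 mm up: two black slippery posts 24 mm wide, 66 mm high, at x = -36 and +36 mm, with the left clip between them. The lid's left edge is pushed against them.
- clip_left (a joint): Sprung orange clip at the middle of the left side (m): 0 = at rest, grows to 0.008 as it is pushed outward; 1.8 N plus 0.9 N per mm. Its wedge nose, 24 mm wide, has its tip 42.5 mm above the table, 3.5 mm inside the edge of a registered lid, whose underside meets the two noses at 46 mm.
- clip_right (a joint): The same clip on the right side. Pressing the lid past both takes about 8 to 15 N until its underside is some 42 mm above the table, then almost nothing; they spring back over it, even drawing it down, with its underside 34 to 31 mm up.
- seal (a joint): Black rubber seal frame in the box (m): 0 = not squeezed, its top 30 mm above the table, where the lid's underside meets it; 0.004 = fully squeezed. It resists with 2.8 N plus 2.5 N per mm; the lid's own weight does not squeeze it.
- canvas: Small painted canvas board 100 x 80 x 14 mm lying on the table on the other side of the box from the lid; origin under its centre. Leave alone.
- jar_blue: Paint jar with blue band, 50 mm across, 62 mm high; origin under its centre. Leave alone.
- jar_ochre: Paint jar with brown band, 50 mm across, 62 mm high; origin under its centre. Leave alone.
- tube: Red paint tube standing on its black cap, 52 mm wide, 136 mm high; origin under its centre. Leave alone.
- water_glass: Glass for brushes, 70 mm across, 85 mm high; origin under its centre. Leave alone.
- brush: Paint brush 200 mm long lying on the table; origin under its middle. Leave alone.
Things that resemble listed ones, but are neither listed nor needed, are in the scene too. Leave any pink look-alike of the part that bears lid_mid alone.

How it is judged:
By the outcome, as a careful person would: the job done as asked, in the order asked, and still so for the second after the job is handed in, while the arm keeps its last pose, push and grip.
It also fails if it takes over 58 s, if anything falls off the work surface, if the arm or the gripper's body presses on something with over 40 N, if the wrist force passes 120 N, or if a joint passes its speed limit or range.

### The arm

A 6-joint arm with a two-finger parallel gripper is mounted at the origin on the work surface. World frame = base frame: x ahead of the robot, y to its left, z up, the work surface at z = 0. Lengths are in m, angles in rad, forces in N, time in s.
With the tool pointing down it reaches from about 0.35 to 0.875 m from the base axis. Payload 4.2 kg.
Tool frame: the origin (TCP) lies midway between the tips of the shut fingers; the grasp point (between the pads) lies grip_depth behind it (grip_depth is the distance from the TCP to the grasp point, in m); z points along the fingers, y is the direction in which the jaws open and shut (so a half turn about z gives the same grasp; the last joint's range is limited). The gripper opens to 85 mm and grips with 20 to 120 N. Pads are 22 mm wide; open, the fingers measure 114 mm over their backs; the gripper's body (76 mm by 85 mm) begins 54 mm behind the grasp point. The pads swing forward as they close: fully open they stand 13 mm farther back than shut.
Start: joints at [-1.068, 0.385, 0.008, 0, -1.194, -0.259], TCP at [0.151, -0.606, 0.231] pointing down, gripper open.
Joint ranges: [-3.14, 3.14], [-1.21, 2.06], [-1.07, 1.41], [-3.16, 2.05], [-2.99, -0.16], [-3.1, 3.1]. Speed limits (rad/s): [2.79, 2.79, 3.14, 3.14, 3.14, 3.14].

### API

Orientations are given as a rotation vector (axis times angle).
In Python, from workcell import sense, capture, camera_model, job_done, masks_of, grip_depth gives the robot as it stands.
- The arm moves only by the shell command python3 -m crank 'ROWS' [FORCE]. ROWS is JSON, a list of rows, each a list of 5 numbers: the opening, from 0 (shut) to 1 (fully open), then the shift along the tool's x, y, z in mm, then the turn about the tool's z in rad. In form: [[claw, x, y, z, yaw], ...]. A call has 1 to 12 rows; each row is the pose to reach, as a shift and turn from the pose commanded when the call began, along the tool's axes at that moment; what a row does not reach only later rows make up. A row lasts 1/8 s, in which the tool goes at most 62.5 mm and 10.7 degrees, less where a joint would pass 70% of its speed; a pose out of reach is approached as far as the arm can. A call with a gripper value outside its range is refused whole. The fingers move at their own pace and stop on an object; FORCE is the grip in N (left out, the last holds). Time passes only in rows, so rows that repeat a pose let the fingers close. It gives the time, the measured TCP pose, the force and the opening at its end, in the units of the state.
- sense(): the state, without advancing time (a new reading comes with each control period).
- capture(name): name is "scene" or "top" or "wrist"; returns the picture (400x640x3 uint8, red, green, blue); there is no depth.
- camera_model(name): a dict with "intrinsics" (3x3 intrinsics, pixels), "xyz" and "attitude" of the camera in the world. Camera axes: x right, y down, z forward; pixel columns grow to the right and rows downward; lengths in m; the calibration is good to about 2 mm. A picture is of the moment at which its call begins: read the wrist's pose just before it. camera_model takes no time and is no camera call; for the wrist camera it gives the pose at the moment of the call.
- job_done(): hands the job in, once; it reports no verdict.
Trained networks look in the newest picture that a camera, given by its name, has taken for a name from the list of things; names that differ only in an ending like _2 or _b are one class to them, and where a whole thing is asked for, a point or a joint stands for the part that bears it (a point fixed in the world has none). Each returns a list of dicts, best first, with "score" (0 to 1); they miss things now and then, are a little off and sometimes report something else, mostly with a low value. They report only what shows in the picture. A call takes as long as a camera call. They do not tell look-alikes from the thing itself.
- masks_of(camera, query): "pixels" (400x640 bool, what is visible of it) and "rect" ([left, top, width, height] in pixels, round what is visible of it).
The state is a dict: "time_s": time; "qpos": joint angles; "joint_vel": joint speeds; "effort": joint torques, N m; "position": TCP position; "tool_rot": TCP orientation; "ft_force": force on the tool from outside, world axes, zero at the start; "ft_torque": the same for the moment, N m; "width": finger opening in m.
Only numpy, scipy, OpenCV 4.12 (cv2) and the standard library are available. Lean on these libraries where they do the work, as an engineer would, in place of code of your own. Each camera call takes 0.05 s, during which the arm holds its last target.

## Working session

There is one attempt and no reset: what is moved stays moved. The work goes in short steps, Python scripts to look and compute and a shell command to move; the robot and the scene stay as the last step left them, time stands still between calls to the robot, and variables do not carry over. Pictures are saved under pics/ and viewed, and the job is handed in when it is done.

```bash
mkdir -p pics; ls
python3 - <<'E'
from workcell import *
import cv2
s=sense(); print(s)
print(grip_depth if not callable(grip_depth) else grip_depth())
for n in ("scene","top"):
    im=capture(n); cv2.imwrite(f"pics/{n}0.png",im[:,:,::-1]); print(n,camera_model(n))
E
```

```text
pics
{'time_s': 0.0, 'qpos': array([-1.06836486e+00,  3.85581375e-01,  6.62676499e-03, -4.78078778e-04,
       -1.19400752e+00, -2.58626767e-01]), 'joint_vel': array([-0.00112764,  0.00126864, -0.00170623, -0.00028651, -0.00038028,
        0.00017337]), 'effort': array([-1.08472414e-03, -3.92288768e+01,  1.88394374e+01,  4.18628901e+00,
       -4.77248192e-03,  3.70779503e-06]), 'position': array([ 0.15076167, -0.60594438,  0.23021008]), 'tool_rot': array([ 0.38169689, -3.11792212, -0.0034175 ]), 'ft_force': array([ 0.84180509, -1.61629503, -0.1577155 ]), 'ft_torque': array([ 0.00155452, -0.02908951,  0.02544137]), 'width': 0.08559868493948711}
0.0187
scene {'intrinsics': array([[393.72216765,   0.        , 322.26918831],
       [  0.        , 393.72216765, 202.59979481],
       [  0.        ,   0.        ,   1.        ]]), 'xyz': array([1.11728025, 0.08423087, 0.7482881 ]), 'attitude': array([-1.59728618, -2.06528298,  0.75472437])}
top {'intrinsics': array([[418.73022448,   0.        , 316.44065663],
       [  0.        , 418.73022448, 196.70675075],
       [  0.        ,   0.        ,   1.        ]]), 'xyz': array([ 0.40851397, -0.07435343,  1.01564024]), 'attitude': array([-2.16113474,  2.12195225, -0.13942864])}
```

View pics/scene0.png

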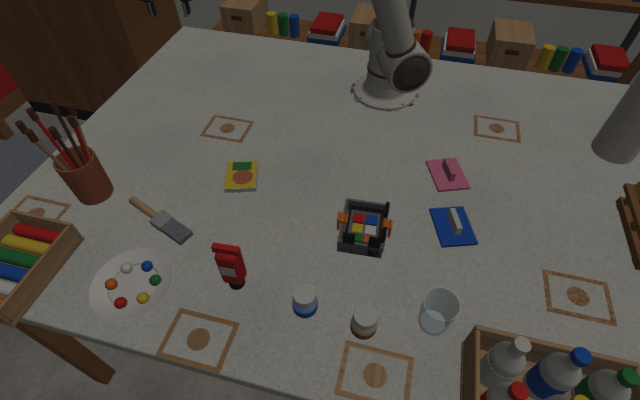

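View pics/top0.png

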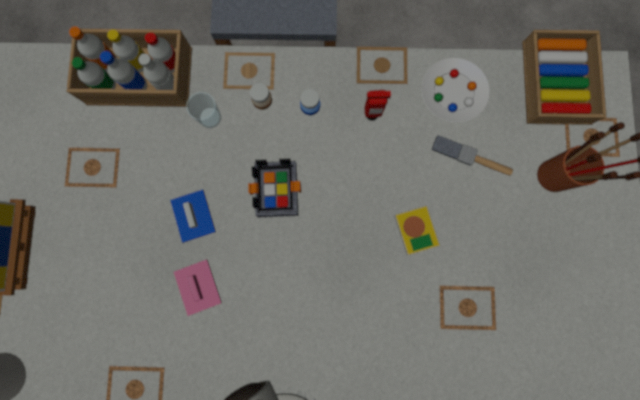

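```bash
cat > h.py <<'E'
from workcell import *
import numpy as np, cv2
from scipy.spatial.transform import Rotation as R
def ray(n,uv,z,cm=None):
    cm=cm or camera_model(n); K=cm['intrinsics'];Rm=R.from_rotvec(cm['attitude']).as_matrix()
    uv=np.atleast_2d(uv); d=(Rm@np.linalg.solve(K,np.c_[uv,np.ones(len(uv))].T)).T
    o=np.array(cm['xyz']); return o+d*((z-o[2])/d[:,2])[:,None]
def proj(n,P,cm=None):
    cm=cm or camera_model(n); Rm=R.from_rotvec(cm['attitude']).as_matrix()
    p=(np.atleast_2d(P)-cm['xyz'])@Rm@cm['intrinsics'].T; return p[:,:2]/p[:,2:]
def box(n,m,z):
    c=cv2.findContours(m.astype('u1'),cv2.RETR_EXTERNAL,cv2.CHAIN_APPROX_NONE)[0]
    c=max(c,key=cv2.contourArea)[:,0,:].astype(float)
    w=ray(n,c,z)[:,:2]; r=cv2.minAreaRect((w*1000).astype('f4')); return r
E
python3 - <<'E'
from h import *
im=capture("top"); sc=capture("scene")
for n in("top","scene"):
  for q in("lid_mid","paintbox","clip_left","far_stop","canvas","water_glass","jar_ochre","jar_blue","tube","brush"):
    for d in masks_of(n,q)[:3]:
        m=d['pixels']; r=box(n,m,0.008 if q=='lid_mid' else .038) if m.sum()>5 else None
        print(n,q,round(d['score'],2),np.round(d['rect']),m.sum(),r)
cv2.imwrite("pics/c1.png",cv2.resize(im[130:330,130:330],(600,600),interpolation=cv2.INTER_CUBIC)[:,:,::-1])
E
```

```text
top lid_mid 0.81 [175. 260.  46.  55.] 1647 ((332.91815185546875, 219.08445739746094), (108.48556518554688, 87.02297973632812), 21.409425735473633)
top lid_mid 0.68 [171. 190.  47.  54.] 1629 ((502.4477233886719, 239.6092529296875), (114.68899536132812, 86.39424133300781), 19.7938289642334)
top lid_mid 0.47 [251. 159.  51.  57.] 2578 ((574.6890869140625, 43.736244201660156), (143.94276428222656, 127.4823989868164), 3.2845730781555176)
top paintbox 0.83 [248. 158.  53.  60.] 2623 ((569.4632568359375, 39.00634002685547), (140.7462921142578, 126.12088012695312), 3.603851318359375)
top far_stop 0.57 [249. 159.  51.  59.] 2533 ((568.5242309570312, 40.37029266357422), (139.28671264648438, 123.49771118164062), 1.033388614654541)
top far_stop 0.51 [256. 170.  38.  43.] 351 ((586.5833740234375, 39.517879486083984), (69.4784164428711, 78.7840576171875), 2.232999563217163)
top far_stop 0.49 [292. 183.  10.  12.] 107 ((573.5205078125, -11.74968433380127), (24.02311134338379, 23.837635040283203), 0.9929040670394897)
top canvas 0.65 [395. 206.  46.  49.] 1475 ((475.012939453125, -295.0388488769531
[... 2123 characters left out ...]
.  32.  33.] 777 ((799.237548828125, 82.72744750976562), (70.76406860351562, 48.13054275512695), 4.961415767669678)
scene jar_ochre 0.5 [214. 242.  34.  44.] 1041 ((744.5260620117188, -210.16357421875), (127.08706665039062, 53.092830657958984), 39.288082122802734)
scene jar_blue 0.92 [289. 282.  30.  37.] 748 ((786.3662719726562, -37.0924186706543), (74.00688171386719, 48.735721588134766), 15.046953201293945)
scene tube 0.81 [210. 241.  37.  48.] 1153 ((743.4650268554688, -209.59521484375), (131.3492889404297, 57.825904846191406), 39.339683532714844)
scene tube 0.52 [293. 284.  23.  38.] 698 ((787.7282104492188, -37.6503791809082), (72.00119018554688, 46.980594635009766), 17.391393661499023)
```

View pics/c1.png

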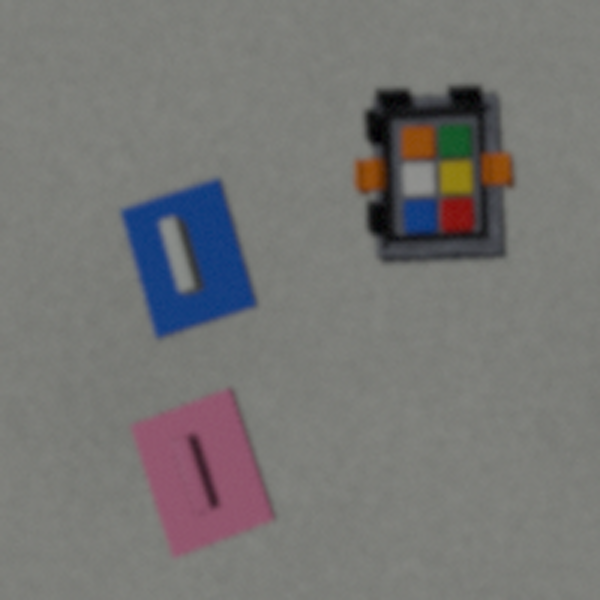

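```bash
cat >> h.py <<'E'
def delta(target,xaxis_yaw,s=None):
    """mm shift in tool axes and yaw turn to bring TCP to target with tool x along yaw (mod pi)"""
    s=s or sense(); Rm=R.from_rotvec(s['tool_rot']).as_matrix()
    d=Rm.T@(np.array(target)-s['position'])*1000
    cur=np.arctan2(Rm[1,0],Rm[0,0]); dy=(xaxis_yaw-cur+np.pi/2)%np.pi-np.pi/2
    return np.round(d,1), round(-dy,4), round(np.degrees(cur),2), np.round(Rm[:,2],4)
E
python3 - <<'E'
from h import *
s=sense();Rm=R.from_rotvec(s['tool_rot']).as_matrix();print(Rm.round(3))
cm=camera_model("wrist");C=R.from_rotvec(cm['attitude']).as_matrix()
print("cam in tool",Rm.T@(cm['xyz']-s['position']),(Rm.T@C).round(3),cm['intrinsics'])
print(delta([.48,.04,.25],np.radians(3)));print(delta([.503,.2405,.25],np.radians(19.5)))
E
```

```text
[[-0.97  -0.241  0.   ]
 [-0.241  0.97  -0.   ]
 [-0.    -0.    -1.   ]]
cam in tool [ 0.07668925  0.00023891 -0.14321712] [[-0.    -0.954 -0.301]
 [ 1.    -0.001  0.001]
 [-0.001 -0.301  0.954]] [[315.68247444   0.         325.69097   ]
 [  0.         315.68247444 201.47925668]
 [  0.           0.           1.        ]]
(array([-475.4,  547.9,  -18.7]), np.float64(0.1915), np.float64(-166.03), array([ 0., -0., -1.]))
(array([-546.2,  737. ,  -18.7]), np.float64(-0.0965), np.float64(-166.03), array([ 0., -0., -1.]))
```

```bash
python3 -c "
from h import *
print(delta([.45,.14,.25],np.radians(8)))"
```

```text
(array([-470.5,  652.2,  -18.7]), np.float64(0.1042), np.float64(-166.03), array([ 0., -0., -1.]))
```

```bash
python3 -m crank '[[1,-47,34,-18,0],[1,-94,68,-18,0.1],[1,-141,102,-18,0.1],[1,-188,136,-18,0.1],[1,-236,170,-18,0.1],[1,-283,204,-18,0.1],[1,-330,250,-18,0.1],[1,-377,290,-18,0.1],[1,-390,345,-18,0.1],[1,-403,400,-18,0.1],[1,-416,455,-18,0.1],[1,-430,510,-18,0.1]]'; python3 -c "
from h import *
print(delta([.45,.14,.25],np.radians(8)))"
```

```text
time_s: 2.7
position: [0.4448, -0.006, 0.2498]
tool_rot: [-0.226, 3.132, 0.0]
ft_force: [1.2, 0.4, 0.2]
width: 0.0854
(array([-26.1, 143.7,  -0.2]), np.float64(0.0043), np.float64(-171.75), array([ 1.2e-03,  3.0e-04, -1.0e+00]))
```

```bash
python3 -m crank '[[1,-10,50,0,0],[1,-18,98,0,0],[1,-26,144,0,0],[1,-26,144,0,0],[1,-26,144,0,0]]'
python3 - <<'E'
from h import *
s=sense(); cm=camera_model("wrist"); im=capture("wrist"); cv2.imwrite("pics/w1.png",im[:,:,::-1]); np.save("w1.npy",im)
import pickle; pickle.dump((s,cm),open("w1.pkl","wb"))
print(s['position'],s['joint_vel'].round(3))
for q in("lid_mid","paintbox"):
    for d in masks_of("wrist",q)[:3]:
        print(q,round(d['score'],2),np.round(d['rect']),box("wrist",d['pixels'],.008 if q=='lid_mid' else .038))
E
```

```text
time_s: 3.32
position: [0.4499, 0.1383, 0.2493]
tool_rot: [0.226, -3.133, 0.0]
ft_force: [0.5, 0.1, 0.2]
width: 0.0853
[0.44992189 0.13832471 0.24925287] [-0.022 -0.006 -0.006  0.002  0.002 -0.001]
lid_mid 0.82 [356. 170.  78.  90.] ((502.7337646484375, 239.02452087402344), (112.0350570678711, 84.26869201660156), 19.560455322265625)
lid_mid 0.79 [359.  14.  94. 120.] ((333.81256103515625, 217.68382263183594), (111.03758239746094, 86.29202270507812), 22.12236785888672)
lid_mid 0.62 [181. 193. 103. 121.] ((582.2468872070312, 30.407852172851562), (137.9277801513672, 181.03433227539062), 79.2895278930664)
paintbox 0.57 [183. 193. 102. 121.] ((574.574951171875, 37.26818084716797), (163.0470733642578, 130.0421600341797), 3.6147170066833496)
```

View pics/w1.png

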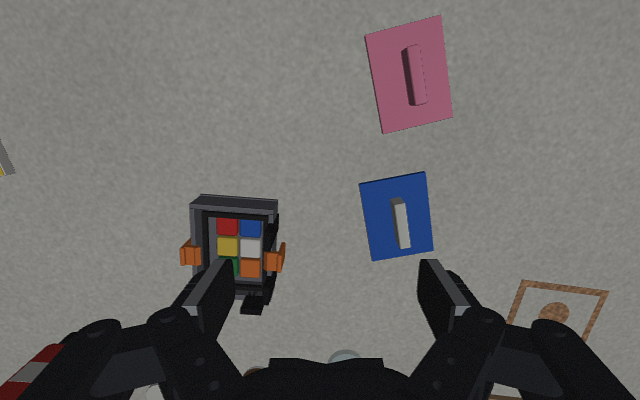

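Run:
```python
from h import *
import pickle
s,cm=pickle.load(open("w1.pkl","rb")); im=np.load("w1.npy")
cv2.imwrite("pics/w1c.png",cv2.resize(im[180:330,170:310],None,fx=4,fy=4,interpolation=cv2.INTER_CUBIC)[:,:,::-1])
h=cv2.cvtColor(im,cv2.COLOR_RGB2HSV)
m=((h[...,0]>100)&(h[...,0]<130)&(h[...,1]>150)); m[:,:340]=0
r=ray("wrist",np.argwhere(m)[:,::-1][cv2.convexHull(np.argwhere(m)[:,::-1].astype('f4'),returnPoints=False)[:,0]],.008,cm)[:,:2]*1000
print("lid",cv2.minAreaRect(r.astype('f4')))
w=((h[...,1]<40)&(h[...,2]>120)); w[:,:380]=0;w[:,420:]=0;w[:190]=0;w[255:]=0
p=np.argwhere(w)[:,::-1].astype(float);print(len(p),p.min(0),p.max(0),"handle",cv2.minAreaRect((ray("wrist",p,.036,cm)[:,:2]*1000).astype('f4')))
o=((h[...,0]>5)&(h[...,0]<20)&(h[...,1]>150)); 
n,l,st,c=cv2.connectedComponentsWithStats(o.astype('u1'))
for i in range(1,n):
    if st[i,4]>60 and c[i][0]<320: print(st[i],c[i],ray("wrist",c[i],.045,cm).round(4))
```

```text
lid ((670.4532470703125, 364.6296081542969), (536.2669067382812, 248.5636749267578), 53.43537521362305)
445 [395. 203.] [419. 254.] handle ((509.00360107421875, 243.8610076904297), (72.17839813232422, 19.001392364501953), 27.76158332824707)
[180 238  21  28 420] [190.20714286 254.16190476] [[ 0.5725 -0.0103  0.045 ]]
[263 243  22  30 431] [273.99767981 259.47563805] [[0.5651 0.0914 0.045 ]]
[240 257  21  21 394] [249.87817259 267.20304569] [[0.5799 0.0629 0.045 ]]
```

View pics/w1c.png

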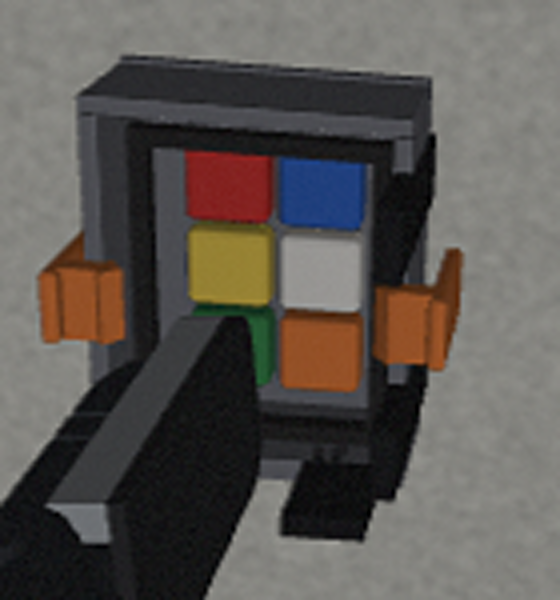

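```bash
python3 -c "
from h import *
print(delta([.41,.04,.22],np.radians(4)))"
```

```text
(array([ 53.5, -90.8,  29.4]), np.float64(0.0725), np.float64(-171.85), array([ 0., -0., -1.]))
```

```bash
python3 -m crank '[[1,27,-45,15,0.07],[1,54,-91,29,0.07],[1,54,-91,29,0.07],[1,54,-91,29,0.07]]'
python3 - <<'E'
from h import *
import pickle
s=sense(); cm=camera_model("wrist"); im=capture("wrist"); cv2.imwrite("pics/w2.png",im[:,:,::-1]); np.save("w2.npy",im)
pickle.dump((s,cm),open("w2.pkl","wb"))
for d in masks_of("wrist","paintbox")[:1]: print(d['score'],d['rect'])
cv2.imwrite("pics/w2c.png",cv2.resize(im[150:350,220:420],None,fx=3,fy=3,interpolation=cv2.INTER_CUBIC)[:,:,::-1])
E
```

```text
time_s: 3.98
position: [0.4103, 0.0402, 0.2209]
tool_rot: [-0.113, 3.138, 0.001]
ft_force: [0.6, -0.1, 0.4]
width: 0.0856
0.66 [265.0, 242.2, 102.8, 118.2]
```

View pics/w2.png

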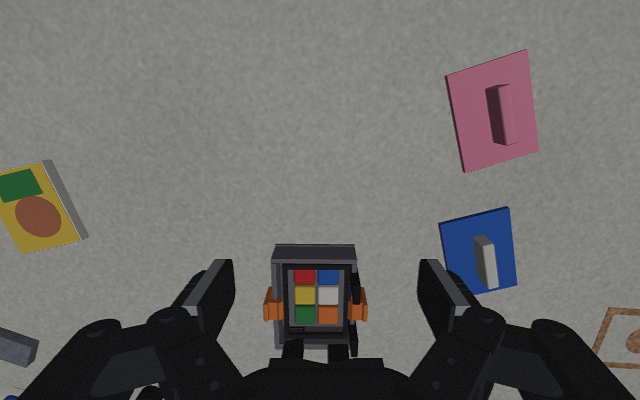

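```bash
cat > ov.py <<'E'
from h import *
import pickle,sys
x0,y0,a=map(float,sys.argv[1:4]); a=np.radians(a)
s,cm=pickle.load(open("w2.pkl","rb")); im=np.load("w2.npy")
def W(P): P=np.array(P,float)/1000; c,s_=np.cos(a),np.sin(a); return np.c_[x0+c*P[:,0]-s_*P[:,1],y0+s_*P[:,0]+c*P[:,1],P[:,2]]
segs=[]
segs.append(([(-59,-46,38),(-59,46,38)],(0,255,0)))
segs.append(([(-59,-46,38),(59,-46,38)],(0,255,0)))
for y in(-28,28): segs.append(([(55,y-13,66),(55,y+13,66)],(255,255,0)));
for x in(-36,36): segs.append(([(x-12,42,66),(x+12,42,66)],(255,255,0)))
for sg in(-1,1):
    segs.append(([(-12,sg*38.5,42.5),(12,sg*38.5,42.5)],(255,0,255)))
segs.append(([(-3,0,0),(3,0,0)],(0,255,255)))
def draw(im,cm,n,u0,v0,w,h,f,name):
    c=cv2.resize(im[v0:v0+h,u0:u0+w],None,fx=f,fy=f,interpolation=cv2.INTER_CUBIC)[:,:,::-1].copy()
    for P,col in segs:
        p=proj(n,W(P),cm); p=((p+.5-[u0,v0])*f).astype(int); cv2.line(c,tuple(map(int,p[0])),tuple(map(int,p[1])),col,1,cv2.LINE_AA)
    cv2.imwrite(name,c)
draw(im,cm,"wrist",250,235,130,120,6,f"pics/{sys.argv[4]}.png")
E
python3 ov.py .567 .040 3.5 o1
```

```text
(no output)
```

View pics/o1.png

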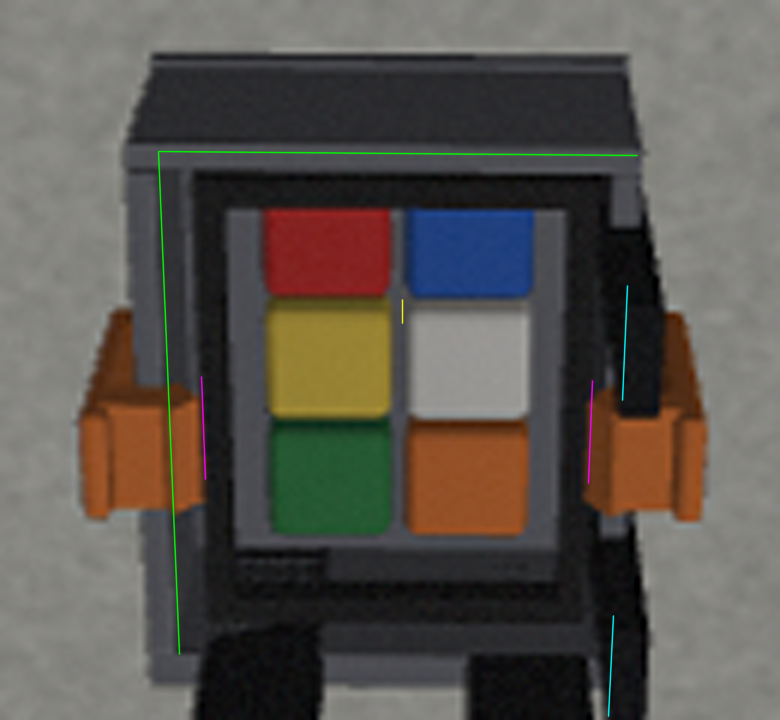

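```bash
python3 ov.py .5705 .040 3.7 o2
```

```text
(no output)
```

View pics/o2.png

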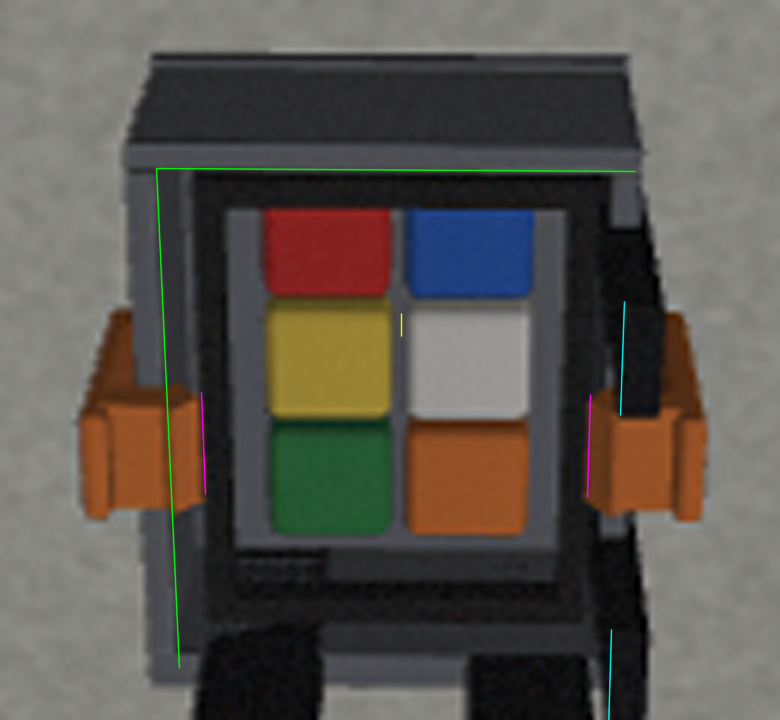

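```bash
python3 -c "
from h import *
print(delta([.5027,.2393,.10],np.radians(19.6)))"
```

```text
(array([-106.3,  190.9,  121.1]), np.float64(-0.2683), np.float64(-175.77), array([ 1.5e-03,  6.0e-04, -1.0e+00]))
```

```bash
python3 -m crank '[[1,-26,48,0,-0.07],[1,-53,95,0,-0.14],[1,-80,143,30,-0.2],[1,-106,191,60,-0.268],[1,-106,191,110,-0.268],[1,-106,191,121,-0.268],[1,-106,191,121,-0.268]]'
python3 - <<'E'
from h import *
im=capture("wrist"); cv2.imwrite("pics/w3.png",im[:,:,::-1])
for d in masks_of("wrist","lid_mid")[:2]: print(d['score'],d['rect'],box("wrist",d['pixels'],.008))
print(delta([.5027,.2393,.0115],np.radians(19.6)))
print(proj("wrist",[[.5027,.2393,.036]]))
E
```

```text
time_s: 4.95
position: [0.5017, 0.2392, 0.0995]
tool_rot: [0.535, -3.095, 0.001]
ft_force: [-0.8, -0.4, 1.2]
width: 0.0855
0.86 [315.7, 0.0, 136.1, 55.2] ((372.2500305175781, 234.51187133789062), (32.2771110534668, 85.13516998291016), 20.77505874633789)
0.74 [266.4, 136.2, 118.9, 135.3] ((505.2248229980469, 241.26751708984375), (112.20217895507812, 85.68756866455078), 19.562711715698242)
(array([ 0.3, -0.4, 89.9]), np.float64(-0.0001), np.float64(-160.4), array([ 0.0033,  0.0021, -1.    ]))
[[324.73048032 215.85077076]]
```

View pics/w3.png

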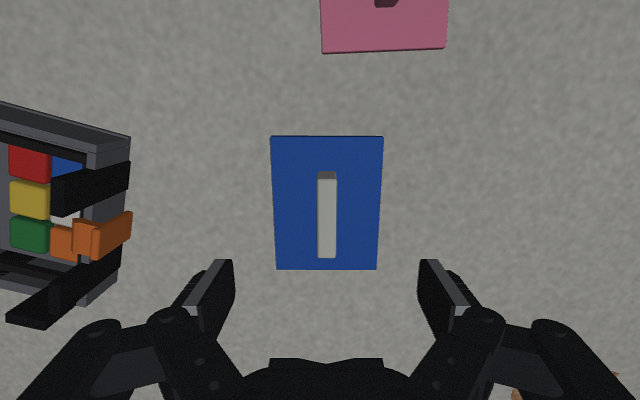

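```bash
python3 -c "
from h import *
print(sense()['position'],delta([.504,.2405,.012],np.radians(19.6)))"
python3 -m crank '[[1,-1,1,30,0],[1,-1,1,60,0],[1,-1,1,80,0],[1,-1,1,88,0],[1,-1,1,88,0],[0,-1,1,88,0],[0,-1,1,88,0],[0,-1,1,88,0],[0,-1,1,88,0],[0,-1,1,88,0]]' 80
python3 - <<'E'
from h import *
s=sense();print(s['position'],s['ft_force'],s['width'])
im=capture("wrist"); cv2.imwrite("pics/w4.png",im[:,:,::-1])
E
```

```text
[0.50258226 0.23956276 0.10144803] (array([-1.3,  0.3, 89.5]), np.float64(-0.0001), np.float64(-160.4), array([ 0.0033,  0.0021, -1.    ]))
time_s: 6.3
position: [0.5023, 0.2405, 0.0118]
tool_rot: [-0.535, 3.095, 0.0]
ft_force: [-0.5, 0.3, 3.4]
width: 0.0124
[0.5022534  0.24048245 0.01176301] [-0.53449207  0.30722872  3.43167506] 0.01244713139055748
```

View pics/w4.png

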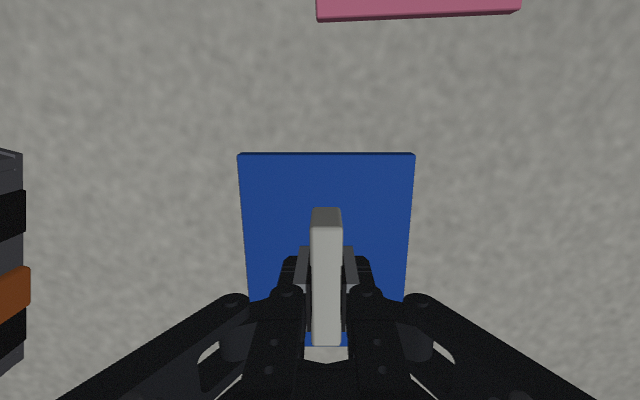

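```bash
python3 - <<'E'
from h import *
s=sense();Rm=R.from_rotvec(s['tool_rot']).as_matrix()
e=ray("wrist",[[238,153.5],[414,153.5],[326,153.5]],.008)
print(((e-s['position'])@Rm*1000).round(1))
E
python3 -m crank '[[0,0,0,-20,0],[0,0,0,-60,0],[0,0,0,-100,0],[0,0,0,-100,0],[0,0,0,-100,0]]'
python3 - <<'E'
from h import *
s=sense();Rm=R.from_rotvec(s['tool_rot']).as_matrix()
im=capture("wrist"); cv2.imwrite("pics/w5.png",im[:,:,::-1])
d=masks_of("wrist","lid_mid")
print([(x['score'],x['rect']) for x in d])
print(s['position'],s['ft_force'],s['width'],Rm[:,2])
a=np.radians(3.9);c,sn=np.cos(a),np.sin(a)
print(delta(np.array([.5705+c*-.006+sn*.004,.04+sn*-.006-c*.004,.112]),a))
E
```

```text
[[ 53.8 -40.6   3.7]
 [ 53.7  41.4   3.7]
 [ 53.7   0.4   3.7]]
time_s: 6.98
position: [0.501, 0.2397, 0.1102]
tool_rot: [0.533, -3.094, 0.001]
ft_force: [-0.2, -0.8, -1.4]
width: 0.0125
[(0.85, [313.1, 0.0, 129.8, 56.8]), (0.71, [235.4, 148.3, 180.7, 199.1])]
[0.50100726 0.23965547 0.11015802] [-0.1774107  -0.79172252 -1.39426512] 0.012527680253610186 [-2.17786364e-03 -9.09153770e-04 -9.99997215e-01]
(array([   8.1, -213.5,   -2.3]), np.float64(0.2733), np.float64(-160.44), array([-0.0031, -0.0022, -1.    ]))
```

View pics/w5.png

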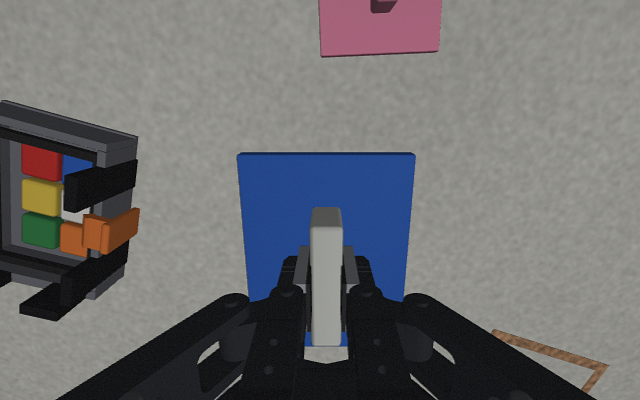

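```bash
python3 -m crank '[[0,2,-53,-2,0.07],[0,4,-107,-2,0.14],[0,6,-160,-2,0.21],[0,8,-213,-2,0.273],[0,8,-213,-2,0.273],[0,8,-213,-2,0.273]]'
python3 - <<'E'
from h import *
import pickle
im=capture("wrist"); cv2.imwrite("pics/w6.png",im[:,:,::-1])
sc=capture("scene"); cv2.imwrite("pics/s6.png",cv2.resize(sc[170:290,290:440],None,fx=5,fy=5,interpolation=cv2.INTER_CUBIC)[:,:,::-1])
s=sense();print(s['position'],s['ft_force'])
a=np.radians(3.9);c,sn=np.cos(a),np.sin(a)
print(delta(np.array([.5705+c*-.006+sn*.004,.04+sn*-.006-c*.004,.066]),a))
E
```

```text
time_s: 7.82
position: [0.5652, 0.0366, 0.112]
tool_rot: [0.107, -3.137, 0.001]
ft_force: [-0.8, 0.7, -1.9]
width: 0.0122
[0.56537064 0.03768681 0.11264266] [ 0.42649001  0.411681   -2.04070138]
(array([ 0.7, -2. , 46.6]), np.float64(0.0022), np.float64(-175.98), array([-1.3e-03, -3.0e-04, -1.0e+00]))
```

View pics/w6.png

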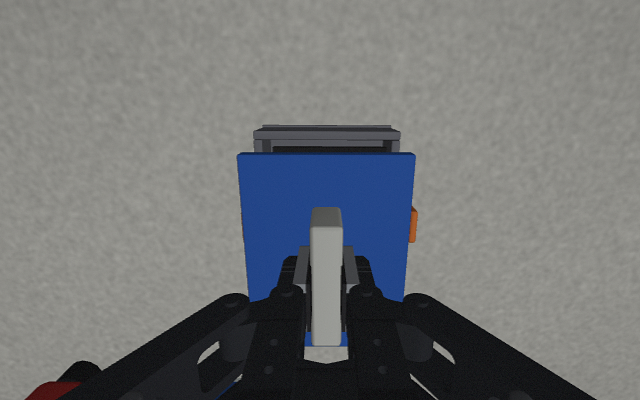

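View pics/s6.png

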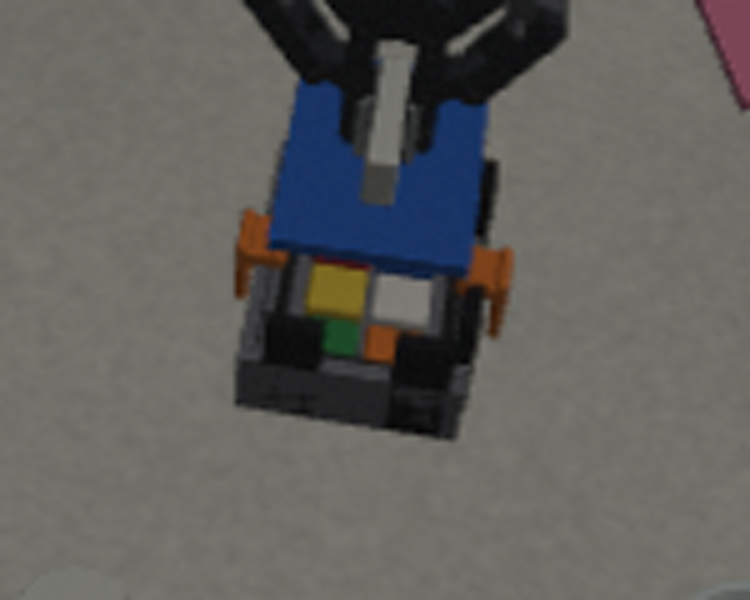

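```bash
python3 -m crank '[[0,0,-1,20,0],[0,0,-1,35,0],[0,0,-1,46,0],[0,0,-1,46,0],[0,0,-1,46,0]]'
python3 - <<'E'
from h import *
for i in range(3): 
    im=capture("wrist"); s=sense();print(s['position'],s['ft_force'],s['ft_torque'])
cv2.imwrite("pics/w7.png",im[:,:,::-1])
sc=capture("scene"); cv2.imwrite("pics/s7.png",cv2.resize(sc[170:290,290:440],None,fx=5,fy=5,interpolation=cv2.INTER_CUBIC)[:,:,::-1])
E
```

```text
time_s: 8.55
position: [0.5664, 0.0361, 0.0677]
tool_rot: [-0.109, 3.139, 0.0]
ft_force: [-0.2, -0.1, -1.4]
width: 0.0127
[0.56646149 0.03607238 0.06791254] [ 0.18860565 -0.20250203 -1.5400083 ] [-0.0060373   0.00356993  0.02806122]
[0.5664239  0.03603636 0.06795699] [-0.00909042  0.61232118 -0.45771789] [-0.01597124 -0.03514505 -0.00237837]
[0.56635437 0.035991   0.06794799] [-0.10756497  0.40069328 -0.88260554] [ 0.0091676   0.08009829 -0.0036866 ]
```

View pics/w7.png

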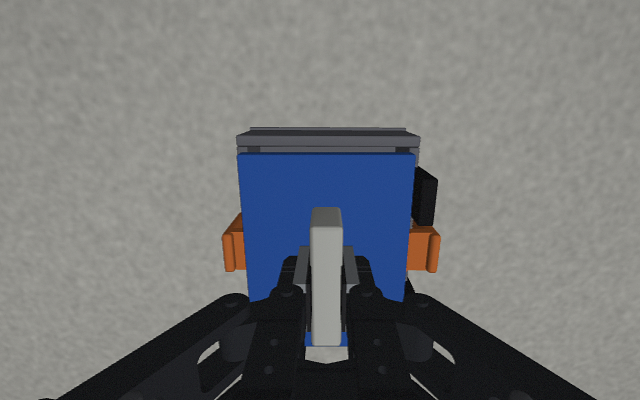

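View pics/s7.png

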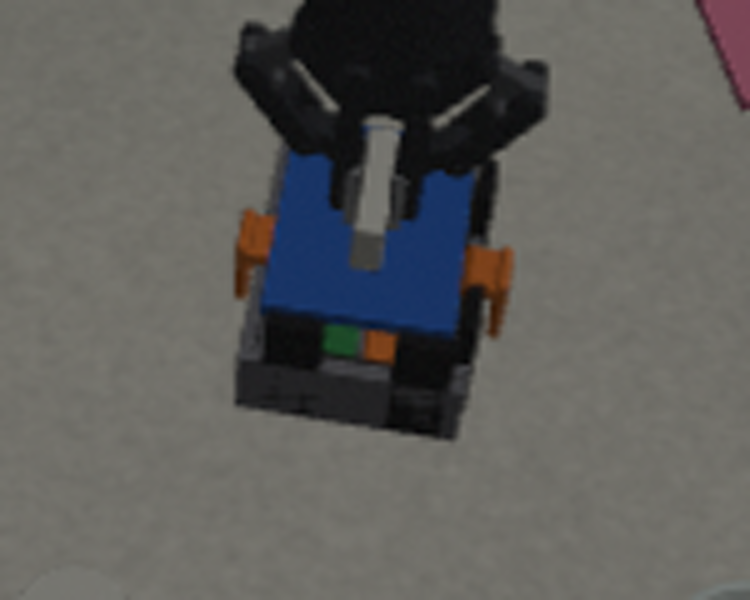

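```bash
python3 -m crank '[[0,-1,0,1,0],[0,-2,0,2,0],[0,-3,0,2,0],[0,-3,0,2,0]]';python3 -m crank '[[0,-1,0,0,0],[0,-1,0,0,0]]';python3 -m crank '[[0,-1,0,0,0],[0,-1,0,0,0]]';python3 -m crank '[[0,-1,0,0,0],[0,-1,0,0,0]]'
```

```text
time_s: 9.25
position: [0.569, 0.0361, 0.0652]
tool_rot: [0.108, -3.14, 0.0]
ft_force: [0.5, -0.2, -1.0]
width: 0.0125
time_s: 9.5
position: [0.57, 0.0362, 0.0653]
tool_rot: [-0.108, 3.14, -0.0]
ft_force: [0.7, -0.2, -1.2]
width: 0.0123
time_s: 9.75
position: [0.5704, 0.0361, 0.0651]
tool_rot: [0.108, -3.138, 0.0]
ft_force: [-1.3, 0.8, -0.8]
width: 0.0124
time_s: 10.0
position: [0.5705, 0.036, 0.0648]
tool_rot: [0.107, -3.137, 0.001]
ft_force: [-3.8, 1.0, -0.3]
width: 0.0123
```

```bash
python3 -m crank '[[0,-0.5,1,0,0],[0,-0.5,2,0,0],[0,-0.5,3,0,0],[0,-0.5,3,0,0]]';python3 -m crank '[[0,0,1,0,0],[0,0,1,0,0]]';python3 -m crank '[[0,0,1,0,0],[0,0,1,0,0]]'; python3 -m crank '[[0,0,1,0,0],[0,0,1,0,0]]'
```

```text
time_s: 10.5
position: [0.5704, 0.0385, 0.0645]
tool_rot: [0.106, -3.135, 0.002]
ft_force: [-4.0, -1.7, -1.7]
width: 0.0123
time_s: 10.75
position: [0.5704, 0.0392, 0.0645]
tool_rot: [0.106, -3.135, 0.002]
ft_force: [-4.6, -2.9, -1.0]
width: 0.0125
time_s: 11.0
position: [0.5704, 0.0393, 0.0646]
tool_rot: [0.106, -3.135, 0.004]
ft_force: [-3.6, -6.3, -0.6]
width: 0.0123
time_s: 11.25
position: [0.5704, 0.0394, 0.0647]
tool_rot: [0.107, -3.135, 0.006]
ft_force: [-3.0, -10.0, -1.4]
width: 0.0123
```

```bash
python3 -m crank '[[0,-0.5,-1,0,0],[0,-0.5,-1,0,0]]'
python3 - <<'E'
from h import *
for i in range(3): 
    im=capture("wrist"); s=sense();print(s['position'],s['tool_rot'],s['ft_force'],s['ft_torque'])
cv2.imwrite("pics/w8.png",cv2.resize(im[110:360,200:460],None,fx=3,fy=2.4,interpolation=cv2.INTER_CUBIC)[:,:,::-1])
sc=capture("scene"); cv2.imwrite("pics/s8.png",cv2.resize(sc[170:290,290:440],None,fx=5,fy=5,interpolation=cv2.INTER_CUBIC)[:,:,::-1])
E
```

```text
time_s: 11.5
position: [0.5704, 0.0393, 0.0646]
tool_rot: [0.106, -3.134, 0.004]
ft_force: [-5.4, -5.7, -0.4]
width: 0.0128
[0.57035566 0.03928504 0.06462281] [ 0.10598363 -3.13417306  0.00420203] [-4.10685053 -5.22449011 -0.61399671] [-1.79177852  1.46037476 -0.21378756]
[0.57036257 0.0392831  0.06460017] [ 0.10590501 -3.13418533  0.00422006] [-4.77607972 -5.80543006 -1.3775768 ] [-1.68136877  1.44922676 -0.14000779]
[0.57036207 0.03928596 0.0646306 ] [ 0.10600159 -3.13420058  0.00423831] [-5.27964975 -5.2841498  -0.16039557] [-1.74676215  1.4577859  -0.20685029]
```

View pics/w8.png

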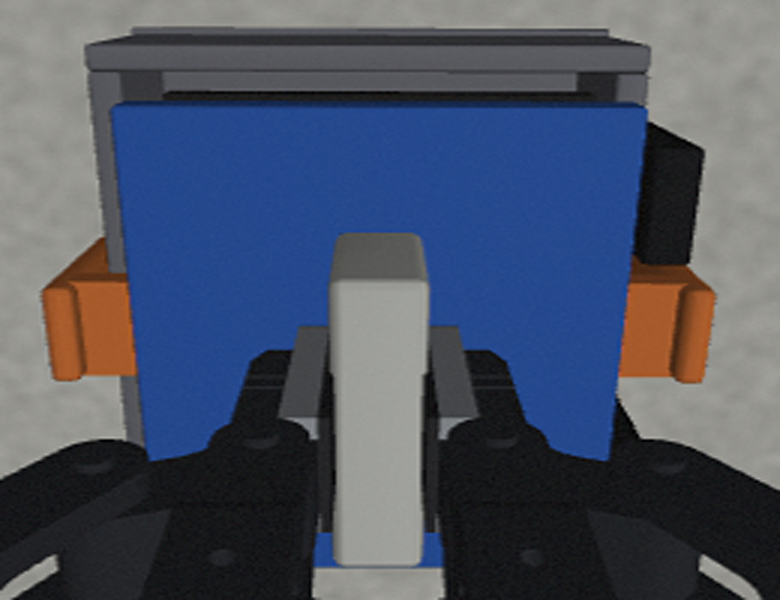

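View pics/s8.png

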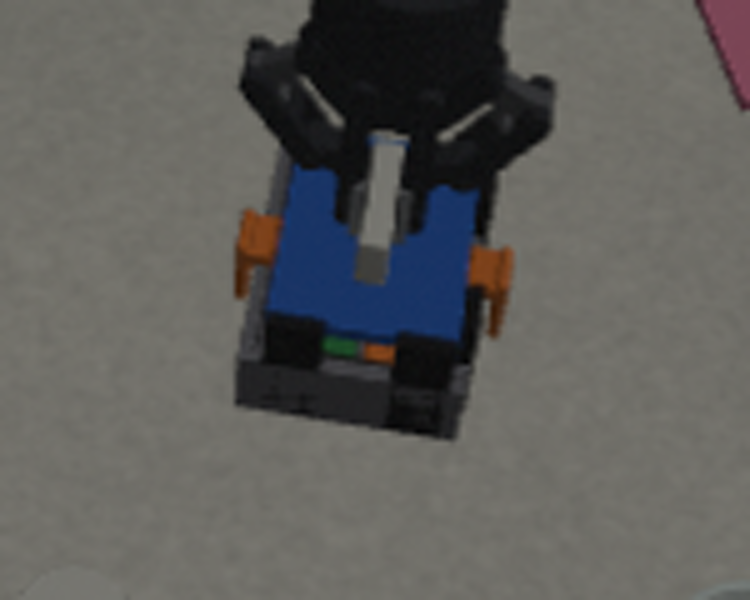

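```bash
python3 -m crank '[[0,0,0,2,0],[0,0,0,4,0],[0,0,0,5,0],[0,0,0,5,0]]';python3 -m crank '[[0,0,0,1,0],[0,0,0,2,0]]';python3 -m crank '[[0,0,0,1,0],[0,0,0,2,0]]'
```

```text
time_s: 12.2
position: [0.5704, 0.0393, 0.06]
tool_rot: [0.106, -3.134, 0.004]
ft_force: [-5.2, -6.3, 1.9]
width: 0.0128
time_s: 12.45
position: [0.5703, 0.0393, 0.0582]
tool_rot: [0.106, -3.134, 0.004]
ft_force: [-6.2, -5.0, 2.9]
width: 0.0125
time_s: 12.7
position: [0.5704, 0.0393, 0.057]
tool_rot: [0.107, -3.134, 0.005]
ft_force: [-8.6, -5.4, 9.6]
width: 0.0124
```

```bash
python3 -m crank '[[0,0,0,1,0],[0,0,0,2,0]]';python3 -m crank '[[0,0,0,1,0],[0,0,0,2,0]]';python3 -m crank '[[0,0,0,1,0],[0,0,0,2,0]]'
```

```text
time_s: 12.95
position: [0.5704, 0.0393, 0.0558]
tool_rot: [0.107, -3.135, 0.005]
ft_force: [-10.8, -5.9, 13.2]
width: 0.0122
time_s: 13.2
position: [0.5704, 0.0393, 0.0544]
tool_rot: [0.107, -3.135, 0.005]
ft_force: [-11.1, -4.2, 16.6]
width: 0.0121
time_s: 13.45
position: [0.5704, 0.0393, 0.051]
tool_rot: [0.107, -3.135, 0.004]
ft_force: [-8.3, -5.3, 4.5]
width: 0.0123
```

```bash
python3 -m crank '[[0,0,0,1.5,0],[0,0,0,3,0],[0,0,0,4,0]]';python3 -m crank '[[0,0,0,1,0],[0,0,0,2,0]]';python3 -m crank '[[0,0,0,1,0],[0,0,0,1,0]]'
python3 - <<'E'
from h import *
for i in range(2): 
    im=capture("wrist"); s=sense();print(s['position'],s['tool_rot'],s['ft_force'],s['ft_torque'])
cv2.imwrite("pics/w9.png",cv2.resize(im[110:360,200:460],None,fx=3,fy=2.4,interpolation=cv2.INTER_CUBIC)[:,:,::-1])
E
```

```text
time_s: 13.82
position: [0.5704, 0.0393, 0.0466]
tool_rot: [0.107, -3.134, 0.004]
ft_force: [-7.2, -6.0, 5.2]
width: 0.0123
time_s: 14.08
position: [0.5703, 0.0393, 0.0436]
tool_rot: [0.106, -3.134, 0.004]
ft_force: [-4.2, -5.8, 1.1]
width: 0.0126
time_s: 14.32
position: [0.5704, 0.0393, 0.0427]
tool_rot: [0.106, -3.134, 0.004]
ft_force: [-5.0, -5.8, 1.0]
width: 0.0123
[0.57033724 0.03928633 0.04276107] [ 0.10605046 -3.1342354   0.00417369] [-5.68967325 -5.77964    -0.1209387 ] [-1.75877084  1.45360368 -0.18647704]
[0.57033727 0.03925981 0.04276537] [ 0.10599994 -3.13425478  0.00415558] [-5.64109807 -6.03018743  0.5456824 ] [-1.7985429   1.48043047 -0.17146144]
```

View pics/w9.png

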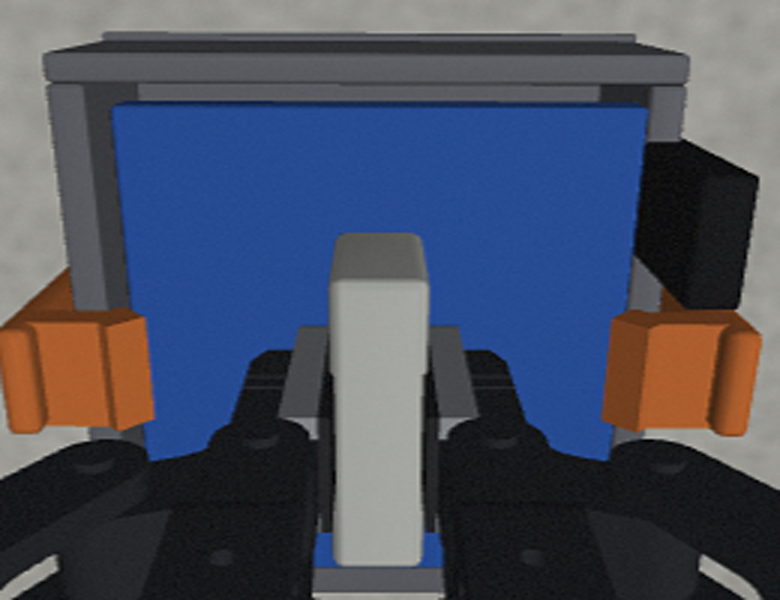

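```bash
python3 -m crank '[[0,0,0,1,0],[0,0,0,1,0]]';python3 -m crank '[[0,0,0,1,0],[0,0,0,1,0]]';python3 -m crank '[[0,0,0,1,0],[0,0,0,1,0]]'
```

```text
time_s: 14.68
position: [0.5703, 0.0392, 0.042]
tool_rot: [0.106, -3.134, 0.004]
ft_force: [-5.2, -6.5, 2.5]
width: 0.0124
time_s: 14.92
position: [0.5703, 0.0393, 0.0415]
tool_rot: [0.106, -3.134, 0.004]
ft_force: [-7.0, -6.2, 4.8]
width: 0.0123
time_s: 15.18
position: [0.5703, 0.0392, 0.0409]
tool_rot: [0.106, -3.135, 0.004]
ft_force: [-8.6, -5.6, 7.6]
width: 0.0124
```

```bash
cat > av.py <<'E'
from h import *
F=[];P=[]
for i in range(8):
    capture("wrist"); s=sense();F.append(s['ft_force']);P.append(s['position'])
print(np.mean(F,0).round(2),np.mean(P,0).round(5),s['time_s'])
E
python3 av.py; python3 -m crank '[[0,0,0,1,0],[0,0,0,1,0],[0,0,0,1,0]]'; python3 av.py
```

```text
[-8.17 -6.15  6.95] [0.57028 0.03923 0.04088] 15.575
time_s: 15.95
position: [0.5703, 0.0392, 0.0402]
tool_rot: [0.106, -3.135, 0.004]
ft_force: [-9.9, -6.0, 9.2]
width: 0.0127
[-9.26 -5.94  8.88] [0.57028 0.03923 0.04024] 16.35
```

```bash
python3 -m crank '[[0,0,0,0.7,0],[0,0,0,0.7,0],[0,0,0,0.7,0],[0,0,0,0.7,0]]'; python3 av.py
python3 - <<'E'
from h import *
im=capture("wrist"); cv2.imwrite("pics/w10.png",cv2.resize(im[110:360,200:460],None,fx=3,fy=2.4,interpolation=cv2.INTER_CUBIC)[:,:,::-1])
sc=capture("scene"); cv2.imwrite("pics/s10.png",cv2.resize(sc[150:350,200:500],None,fx=2.6,fy=2.6,interpolation=cv2.INTER_CUBIC)[:,:,::-1])
E
```

```text
time_s: 16.85
position: [0.5703, 0.0392, 0.0398]
tool_rot: [0.106, -3.135, 0.004]
ft_force: [-9.9, -5.9, 10.6]
width: 0.0126
[-9.93 -5.87 10.96] [0.57028 0.03924 0.03984] 17.25
```

View pics/w10.png

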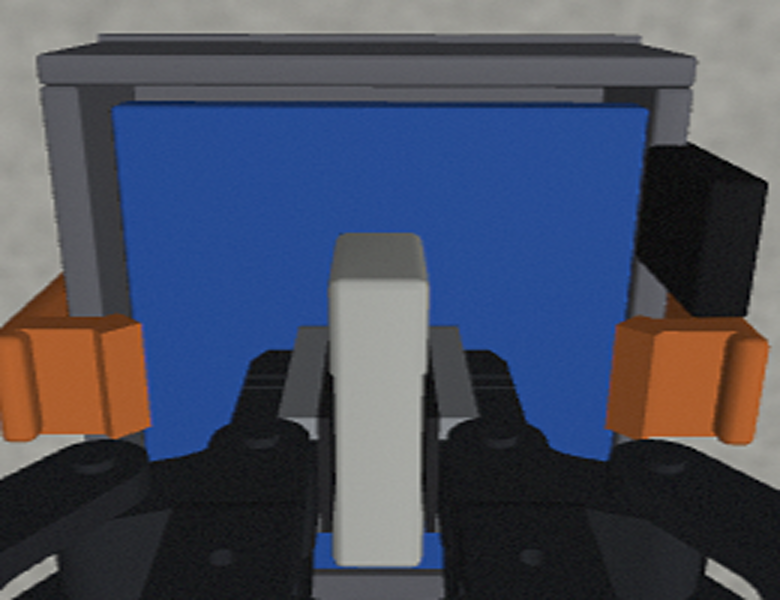

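View pics/s10.png

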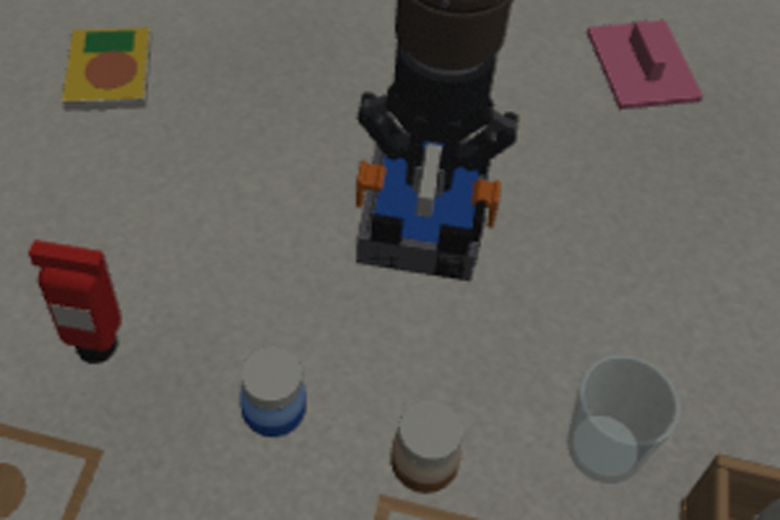

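```bash
python3 -c "
from workcell import *
print(job_done()); s=sense(); print(s['position'],s['ft_force'],s['width'])"
```

```text
the job is handed in; nothing more can be done
None
the job is handed in; nothing more can be done
```

The paint box is closed: I gripped the blue lid by its white handle, pushed it against the far stops and then the left stops, and pressed it straight down. I handed the job in at about 17 s with the arm still gripping and pressing.

- **Clips:** the upward force rose to about 17 N, then dropped to 4.5 N with the lid's underside about 39 mm up. That peak is slightly above the 8 to 15 N you expected, and I put the excess down to friction on the stops. The last wrist picture shows both clip noses over the lid.
- **Registration:** the lid still pushes with about 10 N on the far stops and 6 N on the left stops. Its edges line up with the box in the picture.
- **Seal:** the height reading puts the squeeze at about 2.0 mm. The pressing force of 11 N suggests nearer 2.4 mm. The two differ by about 0.4 mm because friction on the stops is uncertain.
- **Other things:** the last scene picture shows the canvas, tube, both jars, glass and pink look-alike lid unmoved. The brush was not in that view, but the arm did not work near it.

The state could no longer be read after hand-in, so these checks are from just before it.

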